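Load an oak tap-handle blank into the bench engraver

ROBOT

A 7-joint arm with a two-finger parallel gripper is mounted at the origin on the work surface. World frame = base frame: x ahead of the robot, y to its left, z up, the work surface at z = 0. Lengths are in m, angles in rad, forces in N, time in s.
With the tool pointing down it reaches from about 0.4 to 0.85 m from the base axis. Payload 10.4 kg.
Tool frame: the origin (TCP) lies midway between the tips of the shut fingers; the grasp point (between the pads) lies 19 mm behind it (manip.hold_point_z is the distance from the TCP to the grasp point, in m); z points along the fingers, y is the line along which they close (so a half turn about z gives the same grasp; the last joint's range is limited). The gripper opens to 85 mm and grips with 20 to 120 N. Pads are 22 mm wide; open, the fingers measure 114 mm over their backs; the gripper's body (76 mm by 85 mm) begins 54 mm behind the grasp point. The pads swing forward as they close: fully open they stand 13 mm farther back than shut.
Start: joints at [1.259, 0.332, -0.065, 1.46, 0.022, 1.35, -0.088], TCP at [0.178, -0.599, 0.231] pointing down, gripper open.
Joint ranges: [-2.6, 2.6], [-0.5, 2.12], [-1.47, 1.34], [0.16, 2.42], [-1.27, 4.41], [0.06, 2.06], [-2.6, 2.6]. Speed limits (rad/s): [2.22, 2.22, 2.79, 2.79, 3.14, 3.14, 3.14].

INTERFACE

Orientations are given as a unit quaternion [x, y, z, w].
In Python, from workcell import manip, eyes, job gives the robot as it stands.
- The arm moves only by the shell command python3 -m crank 'ROWS' [FORCE]. ROWS is JSON, a list that holds one entry, the list of rows, each a list of 7 numbers: the finger opening in cm, from 0 to 8.54, then the shift along the world's x, y, z in cm, then the turn, a rotation vector about the world's x, y, z in degrees. In form: [[[hand, x, y, z, ax, ay, az], ...]]. A call has 1 to 20 rows; each row shifts and turns the commanded pose from where the row before left it; what a row does not reach is not made up. A row lasts 1/8 s, in which the tool goes at most 62.5 mm and 10.7 degrees, less where a joint would pass 70% of its speed; a pose out of reach is approached as far as the arm can. A call with a gripper value outside its range is refused whole. The fingers move at their own pace and stop on an object; FORCE is the grip in N (left out, the last holds). Time passes only in rows, so rows that do not move let the fingers close. It gives the time, the measured TCP pose, the force, the opening and the grip force at its end, in the units of the state.
- manip.get_obs(): the state, without advancing time (a new reading comes with each control period).
- eyes.camera(name): name is "scene" or "side" or "wrist"; returns (picture, depth): 420x560x3 uint8, red, green, blue; 420x560 float32, m along the optical axis (not along the pixel's ray), 0 where there is no reading.
- eyes.camera_params(name): a dict with "fx", "fy", "cx", "cy" (pixels), "world_from_camera" (4x4, takes a point from camera to world coordinates); the wrist camera has in their place "hand_eye" (4x4, takes a point from camera to tool coordinates, whose origin is the TCP and whose axes are the flange's). Camera axes: x right, y down, z forward; pixel columns grow to the right and rows downward; lengths in m; the calibration is good to about 2 mm. A picture is of the moment at which its call begins: read the wrist's pose just before it. camera_params takes no time and is no camera call.
- job.hand_in(): hands the job in; it is judged then, once.
The state is a dict: "clock": time; "joint_pos": joint angles; "joint_velocities": joint speeds; "tau": joint torques, N m; "position": TCP position; "ee_rot": TCP orientation; "ft_force": force on the tool from outside, world axes, zero at the start; "torque": the same for the moment, N m; "grip_width": opening from 0.0 (shut) to 1.0 (fully open); "grasp_force": force on a finger pad.
Only numpy, scipy, OpenCV 4.12 (cv2) and the standard library are available. Lean on these libraries where they do the work, as an engineer would, in place of code of your own. Each camera call takes 0.05 s, during which the arm holds its last target. There are 200 camera calls.

TASK

Get the bench laser engraver ready to mark the half-round oak tap-handle blank: swing its hood up until the spring takes it over and it stands fully open by itself, then lay the blank on the bed with its flat side down (on the bench it lies on its round back and rocks at a touch) and push it fully home into the corner, long side flush against the back fence and one end against the end stop. Leave the glass, bottle and jar standing where they are.

Things in the scene. Friction and masses are not known exactly. Their poses are not given: they have to be found in the camera images.
- hood (a joint): Hood angle (rad): 0 shut, 1.83 fully open against its stop. White frame with smoked window, 360 mm wide, 0.5 kg. Weight and two springs pull it shut (about 5 N up at the lug lifts it, less higher up) until about 1.0 rad; past that the springs swing it, damped, to 1.83 and hold it. Let go sooner, it falls shut; carried to 1.15 and let go, it opens itself.
- lug (a point): Middle of the black grip lug on the hood's front edge, 265 mm from the hinge axis, 83 mm above the bench when shut (320 mm at 1.0 rad). Shut, the lug sticks out 43 mm level to the front; this point is 24 mm out from the skirt. 24 mm wide along the hinge, 14 mm thick. Pinched across its width from above, it pivots between the fingers as the hood swings. Axes turn with the hood.
- hinge (a point): Middle of the hood's hinge axis, 125 mm above the bench, fixed on the engraver. Axes are the engraver's: x from front to rear, y along the hinge (left seen from the robot), z up. The hood opens by turning positively about y. Open, the hood stands upright over it, 390 mm high. Behind the hinge a housing is 125 mm high; a gantry beam runs 2 to 24 mm in front of the hinge, 97 to 119 mm above the bench.
- corner (a point): Corner of back fence, end stop and bed, on the bed's surface (50 mm above the bench), 75 mm in front of the hinge axis; axes as hinge. Fence: steel rail 12 mm high, front face at x = 0, from y -10 to 170 mm. End stop: like rail, face at y = 0, from x -75 to 0 mm. The blank belongs at x < 0, y > 0: home, its middle is at x -25, y +55 mm.
- engraver: White bench laser engraver with its hood, fixed, 320 deep x 360 wide x 130 mm high; axes as hinge, origin on the bench. Its open bed, in corner: x from a front sill at -142 mm (15 mm above the bed) to the fence, y from -118 to 218 mm between side walls 37 mm above the bed. Laser head parked at x 10 to 60, y -80 to -38 mm, up to 72 mm above the bed.
- blank: Half-round oak blank, 110 mm long (own x), 50 mm wide (own y), 36 mm thick, 0.1 to 0.2 kg. Origin: middle of the flat face; z points from there to the crown of the round back (radius 29 mm). Next to the flat face the long sides are straight for 22 mm. Ends flat and square: it can stand on end. Starts on the bench flat face up; on its round back it rocks at a touch; length within 30 degrees of world y.
- nosing_glass: Bystander: tasting glass with a lid, 66 mm across, 114 mm high; origin under its foot.
- sample_bottle: Bystander: sample bottle, 66 mm across, 190 mm high; origin under its base.
- grain_jar: Bystander: squat jar of grain with white lid, 88 mm across, 74 mm high; origin under its base.

How it is judged:
On the way:
1. the hood stands open by itself, past its over-centre point, with nothing of the robot touching it (value of joint hood above 1.6 rad and contact force between hood and the arm below 0.2 N and contact force between hood and the fingers below 0.2 N), for 0.3 s.
At the end, for the whole second after the job is handed in: Hood open by itself (above 1.6 rad); blank at rest on the bed, flat side down and along the back fence (each within 0.06 rad), its middle in corner at x -29 to -22 mm, y 52 to 59 mm, flat face within 3 mm of the bed; glass, bottle and jar in place (value of joint hood above 1.6 rad and angle between blank's own z axis and vertical below 0.06 rad and angle between the x axis of blank and the y axis of corner, either way round below 0.06 rad and x of blank in the frame of corner between -0.029 and -0.022 m and y of blank in the frame of corner between 0.052 and 0.059 m and z of blank in the frame of corner between -0.003 and 0.003 m and linear speed of blank below 0.01 m/s); the robot touches nothing.
It fails at once if the nosing glass is knocked over or shifted by more than 25 mm (distance of nosing_glass from where it was at the start of the episode above 0.025 m or angle between nosing_glass's own z axis and vertical above 0.5 rad).
It fails at once if the sample bottle is knocked over or shifted by more than 25 mm (distance of sample_bottle from where it was at the start of the episode above 0.025 m or angle between sample_bottle's own z axis and vertical above 0.5 rad).
It fails at once if the grain jar is knocked over or shifted by more than 25 mm (distance of grain_jar from where it was at the start of the episode above 0.025 m or angle between grain_jar's own z axis and vertical above 0.5 rad).
It also fails if it takes over 72 s, if anything falls off the work surface, if the arm or the gripper's body presses on something with over 40 N, if the wrist force passes 120 N, or if a joint passes its speed limit or range.

## Working session

There is one attempt and no reset: what is moved stays moved. The work goes in short steps, Python scripts to look and compute and a shell command to move; the robot and the scene stay as the last step left them, time stands still between calls to the robot, and variables do not carry over. Pictures are saved under pics/ and viewed, at most 10 in all, crops included, and the job is handed in when it is done.

```bash
mkdir -p pics; ls; python3 - <<'E'
from workcell import manip, eyes, job
import cv2,numpy as np
o=manip.get_obs(); print({k:np.round(v,3) for k,v in o.items()}, manip.hold_point_z)
for n in ["scene","side"]:
    p,d=eyes.camera(n); cv2.imwrite(f"pics/{n}0.png",p[:,:,::-1]); np.save(f"pics/{n}0.npy",d); q=eyes.camera_params(n); print(n,{k:np.round(v,3) for k,v in q.items()})
E
```

```text
pics
{'clock': np.float64(0.0), 'joint_pos': array([ 1.259,  0.333, -0.065,  1.461,  0.022,  1.35 , -0.088]), 'joint_velocities': array([ 0.003, -0.001,  0.   ,  0.001, -0.001, -0.   , -0.   ]), 'tau': array([ 0.0000e+00, -6.2543e+01,  5.0000e-02, -3.9161e+01,  1.6000e-02,
        1.0000e-02,  0.0000e+00]), 'position': array([ 0.178, -0.599,  0.231]), 'ee_rot': array([ 0.99 ,  0.144, -0.   , -0.001]), 'ft_force': array([ 0.1  , -0.444, -0.074]), 'torque': array([ 0.017,  0.028, -0.006]), 'grasp_force': np.float64(0.0), 'grip_width': np.float64(0.998)} 0.0187
scene {'fx': np.float64(454.809), 'fy': np.float64(454.809), 'cx': np.float64(280.023), 'cy': np.float64(211.463), 'world_from_camera': array([[ 0.809,  0.468, -0.356,  1.058],
       [ 0.588, -0.659,  0.469, -0.59 ],
       [-0.015, -0.588, -0.809,  1.195],
       [ 0.   ,  0.   ,  0.   ,  1.   ]])}
side {'fx': np.float64(529.499), 'fy': np.float64(529.499), 'cx': np.float64(271.031), 'cy': np.float64(213.514), 'world_from_camera': array([[-0.925, -0.293,  0.24 ,  0.19 ],
       [-0.379,  0.714, -0.589,  0.969],
       [ 0.002, -0.636, -0.772,  1.289],
       [ 0.   ,  0.   ,  0.   ,  1.   ]])}
```

View pics/scene0.png

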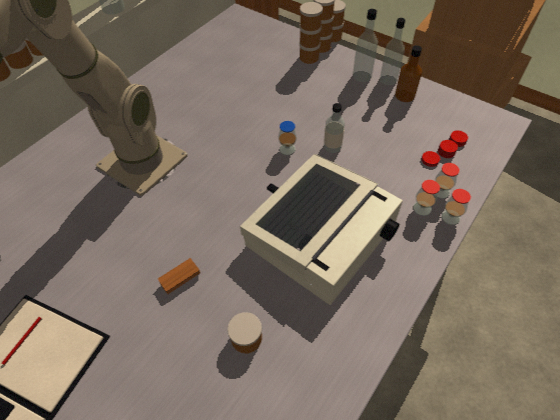

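View pics/side0.png

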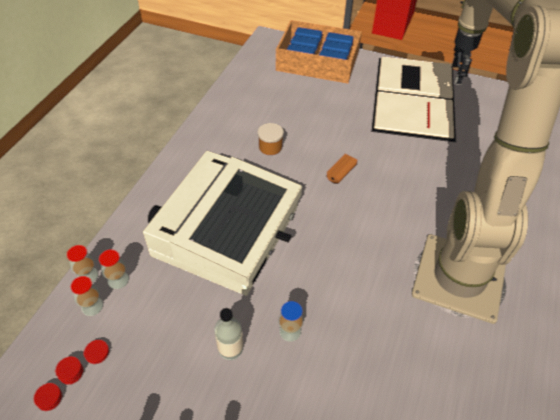

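The scene view shows the oak blank at (180,275), the jar at (245,332), the engraver centred at (322,225) with its lug at (272,188), the glass at (287,137) and the bottle at (334,130). In the side view the blank is at (342,168) and the lug at (284,237). Next I'll turn these into positions.

```bash
cat > h.py <<'E'
import numpy as np,cv2
from workcell import manip,eyes,job
from scipy.spatial.transform import Rotation as R
def cloud(n,d,T=None):
    q=eyes.camera_params(n); T=q.get("world_from_camera") if T is None else T
    v,u=np.mgrid[:d.shape[0],:d.shape[1]]
    P=np.stack([(u-q["cx"])/q["fx"]*d,(v-q["cy"])/q["fy"]*d,d,np.ones_like(d)],-1)@np.asarray(T).T
    P=P[...,:3]; P[d==0]=np.nan; return P
def wrist():
    o=manip.get_obs(); p,d=eyes.camera("wrist"); T=np.eye(4); T[:3,:3]=R.from_quat(o["ee_rot"]).as_matrix(); T[:3,3]=o["position"]
    return p,d,cloud("wrist",d,T@np.asarray(eyes.camera_params("wrist")["hand_eye"]))
def rect(P):
    c,s,a=cv2.minAreaRect((P[:,:2]*1000).astype(np.float32)); return np.round(c,1),np.round(s,1),round(a,2)
E
python3 - <<'E'
from h import *
A={}
for n in ["scene","side"]:
    p=cv2.imread(f"pics/{n}0.png"); d=np.load(f"pics/{n}0.npy"); P=cloud(n,d); A[n]=(p,P)
    hsv=cv2.cvtColor(p,cv2.COLOR_BGR2HSV); z=P[...,2]
    print(n,"bench z",np.nanmedian(z[abs(z)<.02]))
    m=(z>.015)&(P[...,0]>.3)&(P[...,0]<1.1)&(abs(P[...,1])<.6)
    k,l,st,c=cv2.connectedComponentsWithStats(m.astype(np.uint8))
    for i in range(1,k):
        if st[i,4]>150:
            Q=P[l==i]; print(st[i],rect(Q),"zmax",np.round(np.percentile(Q[:,2],[50,98]),3))
            T=Q[Q[:,2]>np.percentile(Q[:,2],98)-.006]; print("   top",rect(T))
    # dark pixels around lug
    u0,v0=(272,188) if n=="scene" else (284,237)
    w=np.zeros(m.shape,bool); w[v0-14:v0+14,u0-16:u0+16]=1
    q=w&(hsv[...,2]<70)&(z>.055); Q=P[q]; print(" lug",q.sum(),np.round(np.nanmedian(Q,0),4),rect(Q),np.round(np.nanpercentile(Q[:,2],[5,95]),3))
E
```

```text
scene bench z -0.00020991539393078185
[324 103  21  48 711] (array([520.4, 436.7]), array([66.7, 53.3]), 19.33) zmax [0.105 0.19 ]
   top (array([516.1, 447. ]), array([26.3, 31.8]), 31.03)
[279 121  18  29 403] (array([392.5, 340.7]), array([59.3, 63.1]), 4.66) zmax [0.093 0.117]
   top (array([390.3, 343.1]), array([51.1, 52.8]), 36.05)
[  241   154   162   150 13783] (array([680.9, 106.3]), array([372.3, 399.2]), 87.0) zmax [0.119 0.131]
   top (array([760.2, 100.3]), array([367. , 182.9]), 88.04)
[416 163  44  45 978] (array([911.2, 426.7]), array([162.6,  61.9]), 78.14) zmax [0.096 0.117]
   top (array([910.1, 430. ]), array([156.7,  54. ]), 79.47)
[446 189  25  30 533] (array([990.9, 396.5]), array([61.7, 60.6]), 64.78) zmax [0.095 0.116]
   top (array([989.6, 400.1]), array([50.3, 54.9]), 20.55)
[158 258  43  36 730] (array([ 440.2, -266.7]), array([110.5,  54.2]), 74.41) zmax [0.035 0.04 ]
   top (array([ 440. , -266.8]), array([109. ,  53.5]), 74.01)
[ 228  312   34   40 1069] (array([ 708.4, -293.4]), array([87.1, 86.2]), 79.47) zmax [0.073 0.078]
   top (array([ 707.3, -29
[... 1135 characters left out ...]
49  27  33 627] (array([896.1, 381.9]), array([60.9, 62.8]), 89.92) zmax [0.098 0.118]
   top (array([898.5, 379.1]), array([52.1, 54.4]), 55.28)
[279 301  25  34 654] (array([386.8, 346.5]), array([59.7, 60.2]), 62.89) zmax [0.109 0.118]
   top (array([388.6, 342.2]), array([51.7, 53.3]), 32.97)
[ 215  308   29   51 1083] (array([511.6, 453.2]), array([66., 58.]), 25.06) zmax [0.121 0.192]
   top (array([514.1, 448.6]), array([28.1, 28.5]), 27.06)
[ 86 340  23  18 161] (array([829.6, 580.2]), array([60.7, 39.2]), 2.91) zmax [0.017 0.021]
   top (array([829.6, 580.2]), array([60.7, 39.2]), 2.91)
 lug 112 [0.4999 0.1158 0.0897] (array([499.8, 115.3]), array([25.6, 42.9]), 88.57) [0.084 0.095]
```

```bash
python3 -m crank '[[[8.5,1.9,5.05,0.6,0,0,-1.3],[8.5,1.9,5.05,0.6,0,0,-1.3],[8.5,1.9,5.05,0.6,0,0,-1.3],[8.5,1.9,5.05,0.6,0,0,-1.3],[8.5,1.9,5.05,0.6,0,0,-1.3],[8.5,1.9,5.05,0.6,0,0,-1.3],[8.5,1.9,5.05,0.6,0,0,-1.3],[8.5,1.9,5.05,0.6,0,0,-1.3],[8.5,1.9,5.05,0.6,0,0,-1.3],[8.5,1.9,5.05,0.6,0,0,-1.3],[8.5,1.9,5.05,0.6,0,0,-1.3],[8.5,1.9,5.05,0.6,0,0,-1.3],[8.5,1.9,5.05,0.6,0,0,-1.3],[8.5,1.9,5.05,0.6,0,0,-1.3],[8.5,0,0,0,0,0,0]]]'
python3 - <<'E'
from h import *
p,d,P=wrist(); cv2.imwrite("pics/w1.png",p[:,:,::-1]); np.save("pics/w1.npy",P)
print(manip.get_obs()["joint_pos"].round(2),np.round(eyes.camera_params("wrist")["hand_eye"],3))
E
```

```text
clock: 1.98
position: [0.4441, 0.1119, 0.3156]
ee_rot: [1.0, -0.011, 0.0, -0.001]
ft_force: [-0.3, -0.4, 0.4]
grip_width: 0.995
grasp_force: 0.0
[ 0.72 -0.05 -1.    1.7  -0.04  1.47 -1.87] [[-0.001 -0.957 -0.291  0.074]
 [ 1.    -0.001 -0.001  0.001]
 [ 0.    -0.291  0.957 -0.143]
 [ 0.     0.     0.     1.   ]]
```

View pics/w1.png

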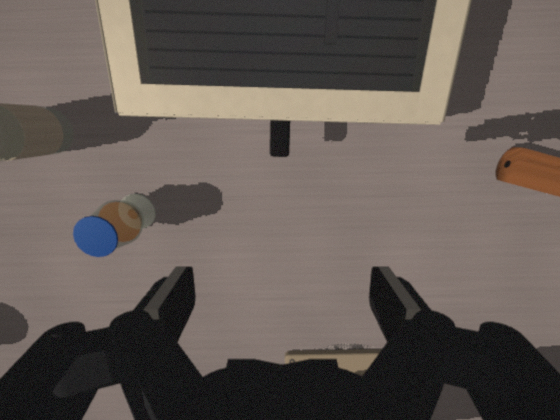

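The wrist view shows the lug at (280,138), with the hood's front edge running from (118,115) to (443,124). I'll measure both.

```bash
python3 - <<'E'
from h import *
p=cv2.imread("pics/w1.png"); P=np.load("pics/w1.npy"); hsv=cv2.cvtColor(p,cv2.COLOR_BGR2HSV)
m=np.zeros(p.shape[:2],bool); m[105:175,255:305]=1
m&=(hsv[...,2]<60)&(P[...,2]>.07)&(P[...,2]<.1); Q=P[m]; print("lug",m.sum(),rect(Q),np.nanmedian(Q[:,2]),Q[:,:2].min(0),Q[:,:2].max(0))
# front edge: lowest bright high pixel per column
L=[]
for u in range(140,430,3):
    if 255<u<305: continue
    c=np.where((P[:,u,2]>.1)&(hsv[:,u,2]>90))[0]
    if len(c): L.append(P[c.max()-1,u])
L=np.array(L); k=np.polyfit(L[:,1],L[:,0],1); r=L[:,0]-np.polyval(k,L[:,1]); ok=abs(r)<.003;k=np.polyfit(L[ok,1],L[ok,0],1)
print("edge x at y=.1",np.polyval(k,.1),"yaw deg",-np.degrees(np.arctan(k[0])),L[:,2].mean())
W=P[(P[...,2]>.1)&(hsv[...,2]>90)]; print("y range",W[:,1].min(),W[:,1].max())
E
```

```text
lug 660 (array([499.7, 113.2]), array([22.5, 41.4]), 85.66) 0.09048337529627451 [0.47881185 0.10144916] [0.52001559 0.12503582]Traceback (most recent call last):
  File "<stdin>", line 11, in <module>
    raise TypeError("expected non-empty vector for x")
TypeError: expected non-empty vector for x
```

```bash
python3 - <<'E'
from h import *
from scipy.stats import theilslopes
p=cv2.imread("pics/w1.png"); P=np.load("pics/w1.npy")
z=P[...,2]; print("z at white frame",z[105,200],z[105,400],z[60,125])
L=[]
for u in range(140,430,3):
    if 255<u<305: continue
    c=np.where(z[:130,u]>.1)[0]
    if len(c): L.append(P[c.max()-1,u])
L=np.array(L); s=theilslopes(L[:,0],L[:,1]); print("edge x at y=.113",s[1]+s[0]*.113,"yaw deg",-np.degrees(np.arctan(s[0])),np.median(L[:,2]))
E
```

```text
z at white frame 0.1090207448968939 0.10949627885506968 0.11266243687330202
edge x at y=.113 0.5227289109527296 yaw deg -2.9073085622250767 0.10583697727718339
```

```bash
python3 -m crank '[[[8.5,2.65,0.05,-3,0,0,-0.8],[8.5,2.65,0.05,-3,0,0,-0.8],[8.5,0,0,-5,0,0,0],[6,0,0,-5,0,0,0],[6,0,0,-5,0,0,0],[6,0,0,-4.3,0,0,0],[5,0,0,0,0,0,0],[1,0,0,0,0,0,0],[1,0,0,0,0,0,0],[1,0,0,0,0,0,0],[1,0,0,0,0,0,0],[1,0,0,0,0,0,0]]]' 40
python3 -c "
from h import *
o=manip.get_obs();print(o['joint_pos'].round(2),o['torque'].round(2),o['grip_width']*85.4)"
```

```text
clock: 3.52
position: [0.4979, 0.114, 0.065]
ee_rot: [1.0, -0.026, 0.002, -0.003]
ft_force: [0.3, 18.2, -5.7]
grip_width: 0.273
grasp_force: 42.8
[ 0.51  0.41 -0.95  1.91  0.38  1.02 -2.23] [3.62 0.   0.07] 23.332957335298936
```

```bash
python3 -m crank '[[[1,-0.15,0.15,1.3,0,0,0],[1,-0.15,0,1.35,0,0,0],[1,-0.03,0,2.65,0,0,0],[1,0.24,0,2.6,0,0,0]]]' 40
```

```text
clock: 4.03
position: [0.4971, 0.1141, 0.1446]
ee_rot: [1.0, -0.027, 0.002, -0.002]
ft_force: [9.4, 12.4, -8.9]
grip_width: 0.272
grasp_force: 42.1
```

```bash
python3 -m crank '[[[1,0.51,0,2.6,0,0,0],[1,0.75,0,2.55,0,0,0],[1,1.0,-0.05,2.45,0,0,0],[1,1.25,-0.05,2.35,0,0,0],[1,1.45,-0.05,2.2,0,0,0],[1,1.7,-0.1,2.05,0,0,0],[1,1.85,-0.1,1.85,0,0,0],[1,2.05,-0.1,1.65,0,0,0],[1,2.25,-0.1,1.45,0,0,0],[1,0,0,0,0,0,0]]]' 40
python3 - <<'E'
from h import *
o=manip.get_obs();print(o['joint_pos'].round(2),o['torque'].round(2))
p,d=eyes.camera("scene"); cv2.imwrite("pics/s2.png",p[:,:,::-1])
E
```

```text
clock: 5.28
position: [0.6249, 0.1077, 0.3366]
ee_rot: [1.0, -0.027, 0.002, -0.003]
ft_force: [-0.1, 7.4, 1.1]
grip_width: 0.274
grasp_force: 49.2
[ 0.4   0.47 -0.96  1.22  0.38  1.63 -2.1 ] [ 1.27 -0.12 -0.01]
```

View pics/s2.png

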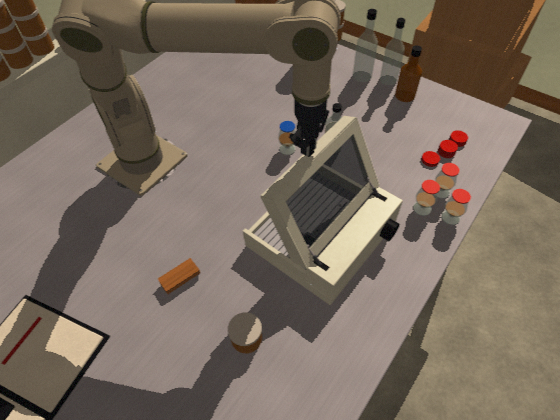

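The hood is held at about 1.2 rad, with its lug between the fingers at (312,140). I'll let go and back off.

```bash
python3 -m crank '[[[8.5,0,0,0,0,0,0],[8.5,0,0,0,0,0,0],[8.5,0,0,0,0,0,0],[8.5,-1,0,1,0,0,0],[8.5,-4,0,2,0,0,0],[8.5,-4,0,2,0,0,0],[8.5,-4,0,0,0,0,0],[8.5,-1,0,0,0,0,0],[8.5,0,0,0,0,0,0],[8.5,0,0,0,0,0,0]]]'
python3 - <<'E'
from h import *
o=manip.get_obs();print(o['joint_pos'].round(2))
p,d=eyes.camera("scene"); cv2.imwrite("pics/s3.png",p[:,:,::-1])
P=cloud("scene",d); m=(P[...,0]>.6)&(P[...,0]<.95)&(abs(P[...,1]-.1)<.19)&(P[...,2]>.2); print("hood top z",np.nanmax(P[m][:,2]),"x",np.percentile(P[m][:,0],[2,50,98]))
p,d,P=wrist(); cv2.imwrite("pics/w3.png",p[:,:,::-1]); np.save("pics/w3.npy",P)
E
```

```text
clock: 6.58
position: [0.4849, 0.1044, 0.3828]
ee_rot: [1.0, -0.029, -0.0, -0.0]
ft_force: [-0.0, 0.2, 0.4]
grip_width: 0.994
grasp_force: 0.0
[ 0.7   0.09 -1.06  1.48  0.08  1.62 -1.98]
hood top z 0.41051452339691075 x [0.74055768 0.78278383 0.80588023]
```

View pics/w3.png

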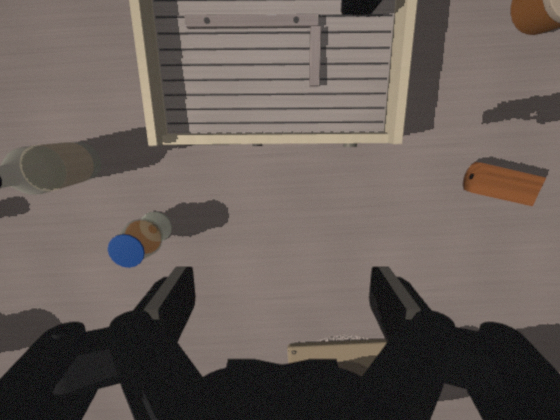

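The hood stands open. The wrist view shows the fence along row 20 from (185) to (320), the end stop along column 315 from row 25 to 85, and the blank at (505,183). I'll measure the corner and the blank from this frame.

```bash
python3 - <<'E'
from h import *
from scipy.stats import theilslopes
P=np.load("pics/w3.npy"); p=cv2.imread("pics/w3.png"); z=P[...,2]
print("bed z",np.nanmedian(z[60:120,200:300]), "rail z",z[20,250],z[60,315], "bench", np.nanmedian(z[200:250,260:340]))
b=np.nanmedian(z[60:120,200:300]); m=(z>b+.007)&(z<b+.02)
F=[P[r.max(),u] for u in range(195,300,2) if len(r:=np.where(m[:45,u])[0])]; F=np.array(F)
S=[P[v,c.min()+290] for v in range(35,80,2) if len(c:=np.where(m[v,290:335])[0])]; S=np.array(S)
sf=theilslopes(F[:,0],F[:,1]); ss=theilslopes(S[:,1],S[:,0])
print("fence yaw",-np.degrees(np.arctan(sf[0])),"stop yaw",np.degrees(np.arctan(ss[0])),len(F),len(S),np.median(F[:,2]))
y=.05
for _ in range(5): x=sf[1]+sf[0]*y; y=ss[1]+ss[0]*x
print("corner",x,y)
hsv=cv2.cvtColor(p,cv2.COLOR_BGR2HSV); q=np.zeros(z.shape,bool); q[150:215,450:555]=1
q&=(hsv[...,1]>120)&(z>.01); Q=P[q]; print("blank",q.sum(),rect(Q),np.nanpercentile(Q[:,2],[5,50,95]))
T=Q[Q[:,2]>np.nanpercentile(Q[:,2],95)-.008]; print(rect(T))
E
```

```text
bed z 0.05084330913244617 rail z 0.0642901128282487 0.06019118868531076 bench 0.0006052081806837695
fence yaw -2.7906256955782274 stop yaw -2.033542993214282 53 23 0.06041658492976104
corner 0.6823619699780448 0.05443238625848556
blank 2227 (array([ 439. , -266.4]), array([114.1,  49.5]), 74.1) [0.02211056 0.03634744 0.03785049]
(array([ 438.8, -266.8]), array([113.1,  49.5]), 74.1)
```

```bash
python3 -m crank '[[[8.5,-0.5,-4.1,-1.3,0,0,8.6],[8.5,-0.5,-4.1,-1.3,0,0,8.6],[8.5,-0.5,-4.1,-1.3,0,0,8.6],[8.5,-0.5,-4.1,-1.3,0,0,8.6],[8.5,-0.5,-4.1,-1.3,0,0,8.6],[8.5,-0.5,-4.1,-1.3,0,0,8.6],[8.5,-0.5,-4.1,-1.3,0,0,8.6],[8.5,-0.5,-4.1,-1.3,0,0,8.6],[8.5,-0.5,-4.1,-1.3,0,0,8.6],[8.5,0,0,0,0,0,0]]]'
python3 -c "
from h import *
o=manip.get_obs();print(o['joint_pos'].round(2), R.from_quat(o['ee_rot']).as_matrix().round(3))"
```

```text
clock: 7.92
position: [0.4379, -0.2672, 0.2637]
ee_rot: [0.799, 0.602, -0.0, -0.002]
ft_force: [-0.4, -0.4, 0.3]
grip_width: 0.995
grasp_force: 0.0
[ 1.13  0.13 -0.73  1.67  0.09  1.38  0.12] [[ 0.276  0.961 -0.002]
 [ 0.961 -0.276  0.003]
 [ 0.002 -0.003 -1.   ]]
```

```bash
python3 -m crank '[[[8.5,0,0,0,-9.6,2.76,0],[8.5,0,0,0,-9.6,2.76,0],[8.5,0,0,0,-9.6,2.76,0],[8.5,0,0,0,-9.6,2.76,0],[8.5,0,-0.2,-5,0,0,0],[8.5,0,-0.2,-5,0,0,0],[8.5,0,0,-5,0,0,0],[8.5,0,0,0,0,0,0]]]'
python3 -c "
from h import *
o=manip.get_obs();print(o['joint_pos'].round(2), R.from_quat(o['ee_rot']).as_matrix().round(3))"
```

```text
clock: 8.93
position: [0.438, -0.2668, 0.1128]
ee_rot: [0.749, 0.568, -0.274, 0.203]
ft_force: [-0.1, 1.0, 0.6]
grip_width: 0.995
grasp_force: 0.0
[ 0.72  0.4  -0.8   1.95  0.95  1.38 -0.77] [[ 0.205  0.962 -0.181]
 [ 0.74  -0.273 -0.615]
 [-0.641 -0.008 -0.768]]
```

```bash
python3 -m crank '[[[8.5,0,-0.25,-4,0,0,0],[8.5,0,-0.25,-4,0,0,0],[8.5,0,0,-2.4,0,0,0],[8.5,0,0,0,0,0,0],[3,0,0,0,0,0,0],[3,0,0,0,0,0,0],[3,0,0,0,0,0,0],[3,0,0,0,0,0,0],[3,0,0,0,0,0,0]]]' 40
python3 - <<'E'
from h import *
o=manip.get_obs();print(o['joint_pos'].round(2),o['torque'].round(2))
p,d=eyes.camera("scene"); cv2.imwrite("pics/s4.png",p[180:380,80:380,::-1].repeat(2,0).repeat(2,1))
E
```

```text
clock: 10.05
position: [0.4404, -0.2731, 0.0139]
ee_rot: [0.75, 0.566, -0.273, 0.206]
ft_force: [-0.1, 2.9, 8.4]
grip_width: 0.585
grasp_force: 40.1
[ 0.66  0.58 -0.72  1.98  1.1   1.3  -0.96] [ 0.11  0.3  -0.14]
```

View pics/s4.png

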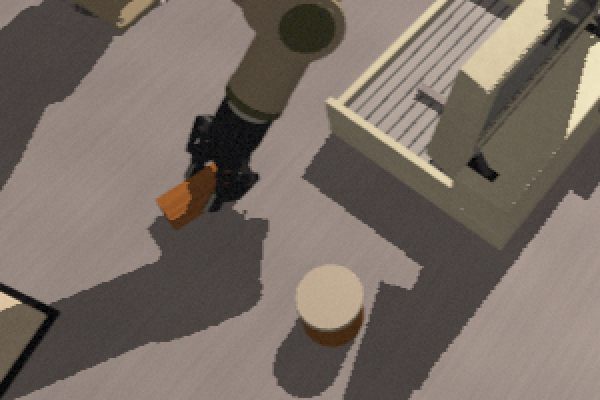

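```bash
python3 -m crank '[[[3,0,0,4,0,0,0],[3,0,0,5,0,0,0],[3,0,0,5,0,0,0],[3,0,0,0,9.61,-2.76,0],[3,0,0,0,9.61,-2.76,0],[3,0,0,0,9.61,-2.76,0],[3,0,0,0,9.61,-2.76,0],[3,0,0,0,9.61,-2.76,0],[3,0,0,0,9.61,-2.76,0],[3,0,0,0,9.61,-2.76,0],[3,0,0,0,9.61,-2.76,0],[3,0,0,0,9.61,-2.76,0],[3,0,0,0,0,0,0]]]' 60
python3 - <<'E'
from h import *
o=manip.get_obs();print(o['joint_pos'].round(2),o['torque'].round(2),R.from_quat(o['ee_rot']).as_matrix().round(3))
p,d=eyes.camera("side"); P=cloud("side",d); hsv=cv2.cvtColor(p,cv2.COLOR_RGB2HSV)
m=(hsv[...,1]>120)&(abs(P[...,0]-.44)<.1)&(abs(P[...,1]+.25)<.1)&(P[...,2]>.02)&(hsv[...,0]<20); Q=P[m]; print(m.sum(),np.nanmin(Q,0),np.nanmax(Q,0))
cv2.imwrite("pics/d5.png",p[60:260,220:520,::-1].repeat(2,0).repeat(2,1))
E
```

```text
clock: 11.72
position: [0.4376, -0.2752, 0.1495]
ee_rot: [0.724, 0.544, 0.339, -0.255]
ft_force: [0.3, -0.2, -0.1]
grip_width: 0.576
grasp_force: 62.4
[ 1.52  0.73 -0.88  1.58 -0.25  1.45  0.48] [-0.94  0.27  0.01] [[ 0.179  0.96   0.213]
 [ 0.615 -0.278  0.738]
 [ 0.768 -0.001 -0.64 ]]
504 [ 0.40962569 -0.31947575  0.09688956] [ 0.46693772 -0.25596984  0.21477166]
```

View pics/d5.png

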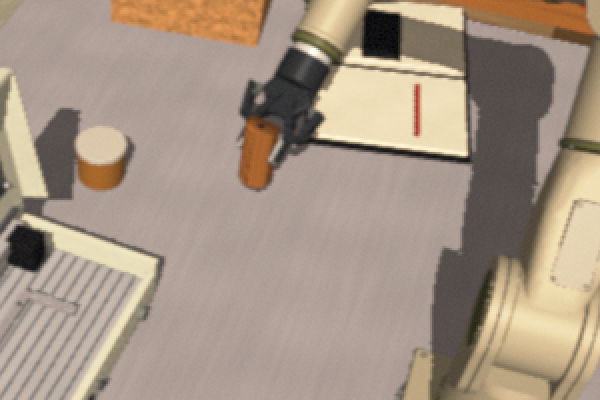

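```bash
python3 -m crank '[[[3,0,0,-4,0,0,0],[3,0,0,-3.5,0,0,0],[3,0,0,-1.2,0,0,0],[3,0,0,0,0,0,0],[3,0,0,0,0,0,0]]]'
python3 - <<'E'
from h import *
p,d=eyes.camera("side"); P=cloud("side",d); hsv=cv2.cvtColor(p,cv2.COLOR_RGB2HSV)
m=(hsv[...,1]>120)&(abs(P[...,0]-.44)<.1)&(abs(P[...,1]+.25)<.1)&(P[...,2]>.003)&(hsv[...,0]<20); Q=P[m]; print(m.sum(),np.nanmin(Q,0),np.nanmax(Q,0))
s=np.array([.276,.961]);
for z in np.arange(.01,.11,.02):
    k=abs(Q[:,2]-z)<.01
    if k.sum()>5: print(round(z,3), k.sum(), "s max",np.percentile(Q[k,:2]@s,95).round(4),"t range",np.percentile(Q[k,:2]@[.961,-.276],[2,98]).round(4))
E
```

```text
clock: 12.4
position: [0.44, -0.2734, 0.0666]
ee_rot: [0.723, 0.547, 0.338, -0.253]
ft_force: [0.3, 0.0, -1.5]
grip_width: 0.576
grasp_force: 62.4
436 [ 0.41112166 -0.30288545  0.01327447] [ 0.46790756 -0.25364078  0.13252621]
0.01 6 s max -0.1308 t range [0.4872 0.5131]
0.03 52 s max -0.1273 t range [0.4736 0.5167]
0.05 73 s max -0.1263 t range [0.473  0.5193]
0.07 55 s max -0.1254 t range [0.4744 0.5171]
0.09 60 s max -0.126 t range [0.4745 0.5198]
```

```bash
python3 -m crank '[[[3,0,0,-0.4,0,0,0],[3,0,0,-0.4,0,0,0],[3,0,0,0,0,0,0]]]'; python3 -m crank '[[[3,0,0,-0.4,0,0,0],[3,0,0,0,0,0,0]]]'
```

```text
clock: 12.82
position: [0.4391, -0.2731, 0.0565]
ee_rot: [0.723, 0.546, 0.338, -0.254]
ft_force: [-0.1, 0.2, -1.2]
grip_width: 0.577
grasp_force: 62.4
clock: 13.08
position: [0.4391, -0.273, 0.0525]
ee_rot: [0.723, 0.546, 0.338, -0.254]
ft_force: [-0.8, 0.1, -1.8]
grip_width: 0.575
grasp_force: 62.4
```

```bash
python3 -m crank '[[[3,0,0,-0.2,0,0,0],[3,0,0,0,0,0,0]]]'; python3 -m crank '[[[3,0,0,-0.2,0,0,0],[3,0,0,0,0,0,0]]]';python3 -m crank '[[[3,0,0,-0.2,0,0,0],[3,0,0,0,0,0,0]]]'
```

```text
clock: 13.32
position: [0.4392, -0.2731, 0.0507]
ee_rot: [0.723, 0.546, 0.338, -0.254]
ft_force: [0.6, -0.1, -1.4]
grip_width: 0.575
grasp_force: 62.4
clock: 13.58
position: [0.4394, -0.2731, 0.0504]
ee_rot: [0.723, 0.546, 0.339, -0.254]
ft_force: [-5.3, -1.1, 11.8]
grip_width: 0.576
grasp_force: 63.8
clock: 13.82
position: [0.4395, -0.273, 0.0503]
ee_rot: [0.722, 0.546, 0.339, -0.255]
ft_force: [-10.7, -3.7, 27.6]
grip_width: 0.575
grasp_force: 65.6
```

```bash
python3 -m crank '[[[3,0,0,0.35,0,0,0],[8.5,0,0,0,0,0,0],[8.5,0,0,0,0,0,0],[8.5,0,0,0,0,0,0],[8.5,0,0,0,0,0,0],[8.5,-0.4,-1.5,1.3,0,0,0],[8.5,-1.05,-3.7,3.2,0,0,0],[8.5,-1.05,-3.7,3.2,0,0,0],[8.5,0,0,5,0,0,0]]]'
python3 - <<'E'
from h import *
o=manip.get_obs();print(o['joint_pos'].round(2))
for n in ["side","scene"]:
    p,d=eyes.camera(n); P=cloud(n,d); hsv=cv2.cvtColor(p,cv2.COLOR_RGB2HSV)
    m=(hsv[...,1]>120)&(abs(P[...,0]-.44)<.09)&(abs(P[...,1]+.25)<.1)&(P[...,2]>.004)&(hsv[...,0]<20); Q=P[m]; print(n,m.sum(),np.nanmin(Q,0),np.nanmax(Q,0))
    T=Q[Q[:,2]>.1];
    if len(T)>10: print(rect(T),np.median(T[:,2]))
    cv2.imwrite(f"pics/{n}6.png",p[:,:,::-1])
E
```

```text
clock: 14.95
position: [0.4126, -0.3651, 0.1769]
ee_rot: [0.724, 0.544, 0.338, -0.254]
ft_force: [0.5, -0.2, 0.4]
grip_width: 0.998
grasp_force: 0.0
[ 1.53  0.79 -0.82  1.37 -0.21  1.63  0.5 ]
side 430 [ 0.41174605 -0.29702921  0.00444389] [ 0.46348519 -0.25390084  0.11919397]
(array([ 437.4, -276.3]), array([36.5, 47.8]), 79.81) 0.11024649384862739
scene 423 [ 0.41185304 -0.30229085  0.0044947 ] [ 0.46584159 -0.26060394  0.11496309]
(array([ 440.1, -279.1]), array([34.6, 50.9]), 74.73) 0.1094050184968417
```

```bash
python3 -m crank '[[[8.5,0,0,5,-9.61,2.76,0],[8.5,0,0,5,-9.61,2.76,0],[8.5,0.58,1.96,0,-9.61,2.76,0],[8.5,0.58,1.96,0,-9.61,2.76,0],[8.5,0.58,1.96,0,-9.61,2.76,0],[8.5,0.58,1.96,0,-9.61,2.76,0],[8.5,0.58,1.96,0,-9.61,2.76,0],[8.5,0.58,1.96,0,-9.61,2.76,0],[8.5,0.58,1.96,0,-9.61,2.76,0],[8.5,0.58,1.96,0,-9.61,2.76,0],[8.5,0,0,-5,0,0,0],[8.5,0,0,-5,0,0,0],[8.5,0,0,-4.5,0,0,0],[8.5,0,0,0,0,0,0]]]'
python3 - <<'E'
from h import *
o=manip.get_obs();print(o['joint_pos'].round(2),R.from_quat(o['ee_rot']).as_matrix().round(3))
p,d,P=wrist(); hsv=cv2.cvtColor(p,cv2.COLOR_RGB2HSV)
m=(hsv[...,1]>120)&(abs(P[...,0]-.44)<.09)&(abs(P[...,1]+.25)<.1)&(P[...,2]>.004)&(hsv[...,0]<20); Q=P[m]; print(m.sum(),np.nanmin(Q,0),np.nanmax(Q,0))
T=Q[Q[:,2]>.1]; print(rect(T),np.median(T[:,2]))
E
```

```text
clock: 16.8
position: [0.4591, -0.2051, 0.1298]
ee_rot: [0.722, 0.548, -0.339, 0.252]
ft_force: [-0.4, 0.4, 1.6]
grip_width: 0.989
grasp_force: 0.0
[ 0.58  0.56 -0.91  1.88  1.07  1.68 -0.98] [[ 0.169  0.962 -0.214]
 [ 0.621 -0.273 -0.735]
 [-0.766 -0.009 -0.643]]
7501 [ 0.41095755 -0.29885018  0.00400987] [ 0.5271073  -0.15031455  0.16956573]
(array([ 469.1, -224.5]), array([149.1, 113.7]), 88.8) 0.10895355971274848
```

```bash
python3 -m crank '[[[8.5,-0.85,-3.05,-2.6,0,0,0],[8.5,-0.85,-3.05,-2.6,0,0,0],[8.5,-0.85,-3.0,-2.6,0,0,0],[8.5,0,0,0,0,0,0],[8.5,0,0,0,0,0,0],[3,0,0,0,0,0,0],[3,0,0,0,0,0,0],[3,0,0,0,0,0,0],[3,0,0,0,0,0,0],[3,0,0,0,0,0,0]]]' 60
python3 - <<'E'
from h import *
o=manip.get_obs();print(o['torque'].round(2))
for n in ["side","scene"]:
    p,d=eyes.camera(n); P=cloud(n,d); hsv=cv2.cvtColor(p,cv2.COLOR_RGB2HSV)
    m=(hsv[...,1]>120)&(abs(P[...,0]-.44)<.09)&(abs(P[...,1]+.25)<.1)&(P[...,2]>.004)&(hsv[...,0]<20); Q=P[m]; print(n,m.sum(),np.nanmin(Q,0),np.nanmax(Q,0))
E
```

```text
clock: 18.1
position: [0.4358, -0.2958, 0.0554]
ee_rot: [0.723, 0.547, -0.338, 0.254]
ft_force: [-0.7, 2.7, 7.0]
grip_width: 0.587
grasp_force: 60.5
[ 0.28  0.23 -0.31]
side 248 [ 0.41277011 -0.29377516  0.00534538] [ 0.46243653 -0.17355273  0.17015322]
scene 335 [ 0.40765711 -0.30363761  0.00435131] [ 0.51888757 -0.24943431  0.12741645]
```

```bash
python3 -m crank '[[[3,0,0,5,0,0,0],[3,0,0,6,0,0,0],[3,0,0,6,0,0,0],[3,1.7,3.9,0,9.61,-2.76,0],[3,1.7,3.9,0,9.61,-2.76,0],[3,1.7,3.9,0,9.61,-2.76,0],[3,1.7,3.9,0,9.61,-2.76,0],[3,1.7,3.9,0,9.61,-2.76,0],[3,1.7,3.9,0,9.61,-2.76,0],[3,1.7,3.9,0,9.61,-2.76,0],[3,1.7,3.9,0,9.61,-2.76,0],[3,1.7,3.9,0,9.61,-2.76,0],[3,1.65,4,0,0,0,6.5],[3,1.65,4,0,0,0,6.5],[3,0,0,0,0,0,0]]]' 60
python3 - <<'E'
from h import *
o=manip.get_obs();print(o['joint_pos'].round(2),R.from_quat(o['ee_rot']).as_matrix().round(3))
p,d=eyes.camera("scene"); cv2.imwrite("pics/s7.png",p[60:300,180:480,::-1].repeat(2,0).repeat(2,1))
E
```

```text
clock: 20.08
position: [0.6203, 0.1405, 0.2248]
ee_rot: [0.677, 0.651, 0.248, -0.237]
ft_force: [-0.0, 1.2, -1.0]
grip_width: 0.587
grasp_force: 62.6
[ 0.91  0.71 -1.24  1.55 -0.02  1.14 -0.2 ] [[ 0.03   0.999  0.028]
 [ 0.764 -0.041  0.645]
 [ 0.645  0.002 -0.764]]
```

View pics/s7.png

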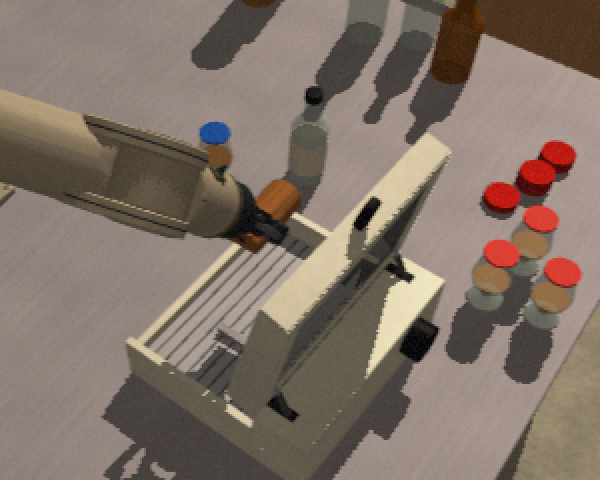

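```bash
python3 -m crank '[[[3,0.1,-0.2,-5,0,0,0],[3,0.1,-0.2,-5,0,0,0],[3,0,0,-4.5,0,0,0],[3,0,0,-1.5,0,0,0],[3,0,0,0,0,0,0],[3,0,0,0,0,0,0]]]'; python3 -m crank '[[[3,0,0,-0.3,0,0,0],[3,0,0,0,0,0,0]]]'; python3 -m crank '[[[3,0,0,-0.3,0,0,0],[3,0,0,0,0,0,0]]]'
```

```text
clock: 20.88
position: [0.6242, 0.1306, 0.0665]
ee_rot: [0.681, 0.648, 0.25, -0.234]
ft_force: [-0.7, 1.1, -1.3]
grip_width: 0.583
grasp_force: 62.6
clock: 21.12
position: [0.6233, 0.1306, 0.0618]
ee_rot: [0.681, 0.648, 0.249, -0.235]
ft_force: [-0.5, 0.7, -0.9]
grip_width: 0.588
grasp_force: 62.6
clock: 21.38
position: [0.623, 0.1307, 0.0581]
ee_rot: [0.681, 0.648, 0.249, -0.235]
ft_force: [0.5, -0.4, -1.8]
grip_width: 0.589
grasp_force: 62.6
```

```bash
python3 -m crank '[[[3,0,0,-0.3,0,0,0],[3,0,0,0,0,0,0]]]'; python3 -m crank '[[[3,0,0,-0.3,0,0,0],[3,0,0,0,0,0,0]]]'
python3 - <<'E'
from h import *
p,d=eyes.camera("side"); P=cloud("side",d); hsv=cv2.cvtColor(p,cv2.COLOR_RGB2HSV)
m=(hsv[...,1]>120)&(abs(P[...,0]-.62)<.07)&(abs(P[...,1]-.14)<.1)&(P[...,2]>.05)&(hsv[...,0]<20); Q=P[m]; print(m.sum(),np.nanmin(Q,0),np.nanmax(Q,0))
for y in np.arange(.1,.21,.02):
    k=abs(Q[:,1]-y)<.01
    if k.sum()>3: print(round(y,2),k.sum(),np.percentile(Q[k,2],[2,98]).round(4),np.percentile(Q[k,0],[2,98]).round(4))
E
```

```text
clock: 21.62
position: [0.6229, 0.1307, 0.055]
ee_rot: [0.681, 0.648, 0.249, -0.235]
ft_force: [-0.4, -0.7, -0.7]
grip_width: 0.59
grasp_force: 62.6
clock: 21.88
position: [0.6233, 0.1308, 0.0529]
ee_rot: [0.681, 0.648, 0.249, -0.235]
ft_force: [-1.6, -1.9, 4.5]
grip_width: 0.59
grasp_force: 65.9
571 [0.59499795 0.06417427 0.05157633] [0.65688542 0.18867305 0.09401946]
0.1 75 [0.0751 0.0915] [0.6037 0.6465]
0.12 84 [0.0768 0.0912] [0.6005 0.6463]
0.14 95 [0.0728 0.0922] [0.5982 0.6447]
0.16 104 [0.0684 0.0923] [0.5982 0.6447]
0.18 161 [0.0572 0.0917] [0.5992 0.646 ]
```

```bash
python3 -m crank '[[[5.5,0,0,0.15,0,0,0],[6.8,0,0,0,0,0,0],[6.8,0,0,0,0,0,0],[6.8,0,0,0,0,0,0],[6.8,-0.05,-1.3,1.5,0,0,0],[6.8,-0.1,-2.6,3,0,0,0],[6.8,-0.1,-2.6,3,0,0,0],[6.8,-0.1,-2.6,3,0,0,0],[6.8,-1,0,5,0,0,0],[6.8,-3,0,5,0,0,0]]]'
python3 - <<'E'
from h import *
o=manip.get_obs();print(o['joint_pos'].round(2))
for n in ["side","scene"]:
    p,d=eyes.camera(n); P=cloud(n,d); hsv=cv2.cvtColor(p,cv2.COLOR_RGB2HSV)
    m=(hsv[...,1]>120)&(abs(P[...,0]-.62)<.07)&(abs(P[...,1]-.14)<.1)&(P[...,2]>.055)&(hsv[...,0]<20); Q=P[m]; print(n,m.sum(),np.nanmin(Q,0),np.nanmax(Q,0),rect(Q))
    cv2.imwrite(f"pics/{n}8.png",p[:,:,::-1])
E
```

```text
clock: 23.18
position: [0.5798, 0.0387, 0.2615]
ee_rot: [0.681, 0.647, 0.249, -0.235]
ft_force: [0.4, -0.9, 0.9]
grip_width: 0.795
grasp_force: 0.0
[ 1.15  0.65 -1.3   1.56 -0.07  1.29 -0.09]
side 610 [0.59537073 0.07160376 0.05649713] [0.64621564 0.18608825 0.09302168] (array([620.8, 128.7]), array([115.2,  50.3]), 88.42)
scene 472 [0.59673585 0.07250624 0.05508188] [0.64692971 0.18375536 0.0917819 ] (array([622.3, 128.2]), array([111.1,  50.2]), 89.51)
```

```bash
python3 -m crank '[[[5,0,0.5,0,-9.99,0.41,0],[5,0,0.5,0,-9.99,0.41,0],[5,0,0.5,0,-9.99,0.41,0],[5,0,0.5,0,-9.99,0.41,0],[5,0,0.8,0,0,0,9.95],[5,0,0.8,0,0,0,9.95],[5,0,0.8,0,0,0,9.95],[5,0,0.8,0,0,0,9.95],[5,0,0.8,0,0,0,9.95],[5,0,0.8,0,0,0,9.95],[5,0,0.8,0,0,0,9.95],[5,0,0.8,0,0,0,9.95],[5,0,0.8,0,0,0,9.95],[5,0,0,0,0,0,0]]]'
cat > see.py <<'E'
from h import *
o=manip.get_obs();print(o['joint_pos'].round(2),R.from_quat(o['ee_rot']).as_matrix().round(3))
p,d,P=wrist(); hsv=cv2.cvtColor(p,cv2.COLOR_RGB2HSV); z=P[...,2]
m=(hsv[...,1]>110)&(hsv[...,0]<20)&(P[...,0]>.56)&(P[...,0]<.70)&(abs(P[...,1]-.13)<.1)&(z>.053)&(z<.1)
k,l,st,c=cv2.connectedComponentsWithStats(m.astype(np.uint8)); i=1+st[1:,4].argmax(); Q=P[l==i]
C,S,a=rect(Q); print("blank",st[i],C,S,a,"zmax",np.percentile(Q[:,2],98))
e=np.radians(-2.8); D=np.array(C)/1000-[.683,.054]; print("in corner mm",1000*D@[np.cos(e),np.sin(e)],1000*D@[-np.sin(e),np.cos(e)],"tilt vs y",(a if S[0]>S[1] else a-90)-87.2)
import sys; cv2.imwrite(f"pics/{sys.argv[1]}.png",p[:,:,::-1]); np.save("pics/P.npy",P)
E
python3 see.py w9
```

```text
clock: 25.02
position: [0.5795, 0.1317, 0.2591]
ee_rot: [0.028, 1.0, 0.004, -0.0]
ft_force: [-0.4, -0.6, 1.1]
grip_width: 0.587
grasp_force: 0.0
[ 0.65  0.62 -1.38  1.46  0.6   1.55  0.81] [[-0.998  0.055 -0.001]
 [ 0.055  0.998  0.008]
 [ 0.001  0.008 -1.   ]]
blank [ 232  202   98   48 4232] [621.2 128.7] [109.7  50.6] 89.9 zmax 0.08754074901742849
in corner mm -65.3752970914329 71.59190268603622 tilt vs y 2.700000000000003
```

View pics/w9.png

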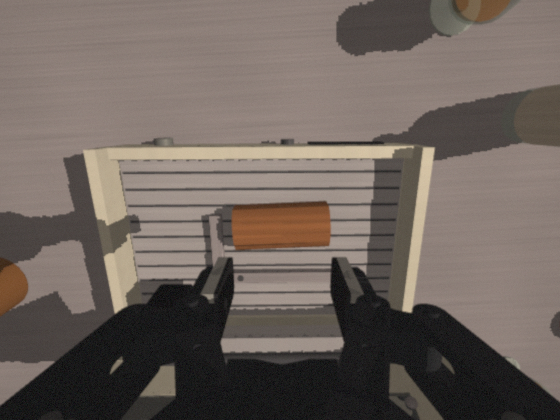

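The blank lies flat at (280,225) with its crown at z 0.0875. I'll come down in front of it with the fingers spread, then push it towards the fence.

```bash
python3 -m crank '[[[5,-0.3,-0.1,-5,0,0,0],[5,-0.3,0,-5,0,0,0],[5,0,0,-5,0,0,0],[5,0,0,-4,0,0,0],[5,0,0,-1,0,0,0],[5,0,0,0,0,0,0],[5,0,0,0,0,0,0]]]'
python3 -c "
from h import *
o=manip.get_obs();print(o['joint_pos'].round(2),R.from_quat(o['ee_rot']).as_matrix().round(3))"
```

```text
clock: 25.95
position: [0.5746, 0.131, 0.0607]
ee_rot: [0.028, 1.0, 0.004, 0.001]
ft_force: [0.1, -0.8, 0.6]
grip_width: 0.587
grasp_force: 0.0
[ 0.59  0.77 -1.22  1.7   0.76  1.23  0.7 ] [[-0.998  0.056  0.002]
 [ 0.056  0.998  0.008]
 [-0.002  0.008 -1.   ]]
```

```bash
python3 -m crank '[[[5,0,0,-0.6,0,0,0],[5,0,0,0,0,0,0],[5,0.9,-0.04,0,0,0,0],[5,0.9,-0.04,0,0,0,0],[5,0.9,-0.04,0,0,0,0],[5,0.9,-0.04,0,0,0,0],[5,0.9,-0.04,0,0,0,0],[5,0,0,0,0,0,0]]]'; python3 see.py w10
```

```text
clock: 26.95
position: [0.6194, 0.1286, 0.0527]
ee_rot: [0.028, 1.0, 0.004, -0.0]
ft_force: [0.7, 0.9, -1.2]
grip_width: 0.585
grasp_force: 0.0
[ 0.53  0.84 -1.17  1.58  0.8   1.26  0.74] [[-0.998  0.055  0.   ]
 [ 0.055  0.998  0.008]
 [ 0.     0.008 -1.   ]]
blank [ 220  290  124   74 7677] [638.9 126. ] [56.4 22.3] 88.36 zmax 0.08545778992338218
in corner mm -47.564534082041426 69.75976704059673 tilt vs y 1.1599999999999966
```

```bash
python3 -m crank '[[[5,-1,0,0,0,0,0],[3,0,0,4,0,0,0],[0,0,0,5,0,0,0],[0,2.6,4.1,0,0,0,0],[0,2.6,4.2,0,0,0,0],[0,0,0,0,0,0,0],[0,0,0,0,0,0,0]]]'; python3 see.py w11
python3 -m crank '[[[0,0,0,-5,0,0,0],[0,0,0,-3.2,0,0,0],[0,0,0,0,0,0,0],[0,0,0,0,0,0,0]]]'
```

```text
clock: 27.88
position: [0.66, 0.2115, 0.1426]
ee_rot: [0.027, 1.0, 0.003, -0.0]
ft_force: [0.4, 0.1, -0.7]
grip_width: 0.003
grasp_force: 0.0
[ 0.32  0.84 -1.18  1.32  0.76  1.45  0.72] [[-0.999  0.054 -0.001]
 [ 0.054  0.999  0.007]
 [ 0.001  0.007 -1.   ]]
blank [   83   191   163    68 10622] [655.7 118.3] [126.6  50.2] 86.62 zmax 0.08748280646459164
in corner mm -30.408447747279073 62.88963591563397 tilt vs y -0.5799999999999983
clock: 28.42
position: [0.6612, 0.2112, 0.0626]
ee_rot: [0.028, 1.0, 0.004, 0.0]
ft_force: [-0.5, 0.1, 0.9]
grip_width: -0.0
grasp_force: 0.0
```

```bash
python3 -m crank '[[[0,0,0,-0.5,0,0,0],[0,-0.05,-1,0,0,0,0],[0,-0.05,-1,0,0,0,0],[0,-0.04,-0.8,0,0,0,0],[0,0,0,0,0,0,0]]]'; python3 -m crank '[[[0,-0.01,-0.2,0,0,0,0],[0,0,0,0,0,0,0]]]';python3 -m crank '[[[0,-0.01,-0.2,0,0,0,0],[0,0,0,0,0,0,0]]]'; python3 -m crank '[[[0,-0.01,-0.2,0,0,0,0],[0,0,0,0,0,0,0]]]'; python3 see.py w12
```

```text
clock: 29.05
position: [0.6596, 0.1823, 0.0559]
ee_rot: [0.028, 1.0, 0.003, -0.0]
ft_force: [0.0, 0.0, -0.1]
grip_width: -0.0
grasp_force: 0.0
clock: 29.3
position: [0.659, 0.1817, 0.0557]
ee_rot: [0.027, 1.0, 0.004, -0.0]
ft_force: [0.0, 0.2, 0.5]
grip_width: 0.003
grasp_force: 0.0
clock: 29.55
position: [0.6588, 0.1804, 0.0559]
ee_rot: [0.027, 1.0, 0.004, -0.0]
ft_force: [-0.8, 3.5, 0.1]
grip_width: 0.0
grasp_force: 1.3
clock: 29.8
position: [0.6584, 0.1801, 0.0565]
ee_rot: [0.026, 1.0, 0.005, -0.0]
ft_force: [-0.9, 6.7, 1.2]
grip_width: 0.003
grasp_force: 3.8
[ 0.38  0.9  -1.13  1.43  0.81  1.32  0.72] [[-0.999  0.053 -0.   ]
 [ 0.053  0.999  0.011]
 [ 0.001  0.011 -1.   ]]
blank [    0   226   256   109 23952] [654.4 109.8] [111.7  48.6] 86.97 zmax 0.08767323019554765
in corner mm -31.291672682560304 54.33627904749748 tilt vs y -0.23000000000000398
```

```bash
python3 -m crank '[[[0,0,0.9,0,0,0,0],[0,0,0,5,0,0,0],[5,0,0,4.5,0,0,0],[5,-2.5,-3.7,0,0,0,0],[5,-2.5,-3.7,0,0,0,0],[5,0,0,-5,0,0,0],[5,0,0,-4.8,0,0,0],[5,0,0,0,0,0,0],[5,0,0,0,0,0,0]]]'; python3 -m crank '[[[5,0.5,-0.02,0,0,0,0],[5,0.5,-0.02,0,0,0,0],[5,0.3,-0.02,0,0,0,0],[5,0,0,0,0,0,0]]]'; python3 -m crank '[[[5,0.2,-0.01,0,0,0,0],[5,0,0,0,0,0,0]]]'; python3 -m crank '[[[5,0.2,-0.01,0,0,0,0],[5,0,0,0,0,0,0]]]'
```

```text
clock: 30.98
position: [0.609, 0.1128, 0.0531]
ee_rot: [0.027, 1.0, 0.004, -0.0]
ft_force: [-0.7, -0.6, -0.1]
grip_width: 0.582
grasp_force: 0.0
clock: 31.48
position: [0.6222, 0.1121, 0.0529]
ee_rot: [0.027, 1.0, 0.004, -0.0]
ft_force: [-0.2, 0.4, -0.6]
grip_width: 0.583
grasp_force: 0.0
clock: 31.72
position: [0.6228, 0.112, 0.0527]
ee_rot: [0.027, 1.0, 0.003, -0.001]
ft_force: [-7.4, -0.8, 3.8]
grip_width: 0.583
grasp_force: 3.4
clock: 31.98
position: [0.6229, 0.112, 0.0527]
ee_rot: [0.027, 1.0, 0.003, -0.003]
ft_force: [-16.7, -3.6, 11.1]
grip_width: 0.584
grasp_force: 8.3
```

```bash
python3 -m crank '[[[5,-1.2,0.05,0,0,0,0],[5,0,0,5,0,0,0],[5,-1.5,0,6,0,0,0],[5,-1.5,0,5,0,0,0],[5,0,0,0,0,0,0]]]'; python3 see.py w13
python3 - <<'E'
from h import *
p=cv2.imread("pics/w13.png"); cv2.imwrite("pics/w13c.png",cv2.resize(p[150:420,100:460],None,fx=2,fy=2))
E
```

```text
clock: 32.6
position: [0.5845, 0.1136, 0.2167]
ee_rot: [0.027, 1.0, 0.004, 0.003]
ft_force: [0.9, 0.1, -1.1]
grip_width: 0.583
grasp_force: 0.0
[ 0.67  0.63 -1.34  1.52  0.62  1.47  0.83] [[-0.999  0.054  0.006]
 [ 0.054  0.999  0.008]
 [-0.005  0.008 -1.   ]]
blank [ 228  240  108   50 4845] [657.8 110. ] [109.5  49.3] 86.96 zmax 0.0875043212892485
in corner mm -27.90550176955859 54.70212949227085 tilt vs y -0.2400000000000091
```

View pics/w13c.png

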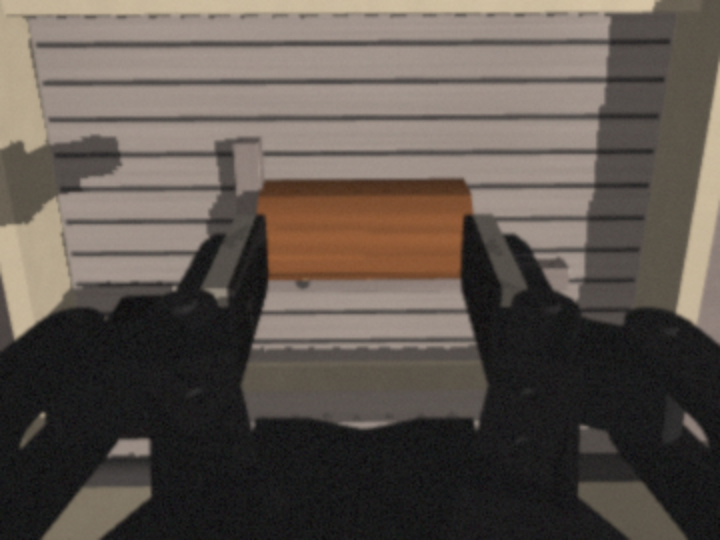

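```bash
python3 - <<'E'
from h import *
P=np.load("pics/P.npy"); z=P[...,2]; e=np.radians(-2.8); D=P[...,:2]-[.683,.054]
X=1000*D@[np.cos(e),np.sin(e)]; Y=1000*D@[-np.sin(e),np.cos(e)]
r=(z>.058)&(z<.067)&(Y>120)&(Y<175)&(X>-15)&(X<30); print("rail end",r.sum(),np.percentile(X[r],[2,10,50,98]).round(1),np.percentile(Y[r],[2,98]).round(1))
s=(z>.058)&(z<.067)&(Y>-14)&(Y<6)&(X<-54)&(X>-85); print("stop",s.sum(),np.percentile(Y[s],[2,50,98]).round(1),np.percentile(X[s],[2,98]).round(1))
b=(z>.058)&(z<.085)&(Y>10)&(Y<100)&(X<-30)&(X>-70)
for k in (20,50,90):
    q=b&(abs(Y-k)<8)&(z<.075); print("blank front",k,q.sum(),np.percentile(X[q],[2,10,50]).round(1))
q=(z>.058)&(z<.09)&(X>-45)&(X<-10); print("blank Y",np.percentile(Y[q&(abs(Y-55)<62)],[.5,99.5]).round(1))
E
```

```text
rail end 147 [-2.2 -1.7  2.2 11.8] [154.1 168.6]
stop 298 [-13.6  -6.8  -0.3] [-77.  -54.5]
blank front 20 114 [-52.3 -52.1 -51.8]
blank front 50 109 [-52.2 -52.  -51.7]
blank front 90 108 [-52.1 -52.  -51.6]
blank Y [ -4.3 103.4]
```

The crop shows the blank seated against the stop at (262,185) and the fence at row 280. In the same frame the fence face reads x ≈ -2 mm and the blank's front side -52 mm, so its centre is at -25 from the fence, and y is about 55. The job is ready to hand in.

```bash
python3 -c "
from workcell import job
print(job.hand_in())"
```

```text
the job is handed in; nothing more can be done
None
```

The job is handed in with no verdict returned: the hood stood open by itself after release, the blank measured flat side down and home against fence and end stop (about x -25, y +55 mm), and the robot never went near the glass, bottle or jar, which I did not re-measure at the end.

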